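# Screw a lens retaining ring home with a two-pin spanner

## Robot

A 6-joint arm with a two-finger parallel gripper is mounted at the origin on a cart in front of the work surface, level with it; the furniture and walls round the work are solid. World frame = base frame: x ahead of the robot, y to its left, z up, the work surface at z = 0. Lengths are in m, angles in rad, forces in N, time in s.
With the tool pointing down it reaches from about 0.225 to 0.875 m from the base axis. Payload 3.4 kg.
Tool frame: the origin (TCP) lies between the finger pads; the fingertips stand 19 mm ahead of it and the grasp point (between the pads) is the TCP; z points along the fingers, y is the line along which they close (so a half turn about z gives the same grasp; the last joint's range is limited). The gripper opens to 85 mm and grips with 20 to 120 N. Pads are 22 mm wide; open, the fingers measure 114 mm over their backs; the gripper's body (76 mm by 85 mm) begins 54 mm behind the grasp point. The pads swing forward as they close: fully open they stand 13 mm farther back than shut.
Start: joints at [1.089, 0.276, 1.505, -0, 1.361, -0.121], TCP at [0.203, 0.538, 0.25] pointing down, gripper open.
Joint ranges: [-2.89, 2.89], [-0.75, 2.08], [0.22, 2.7], [-1.18, 4.32], [0.11, 2.71], [-2.7, 2.7]. Speed limits (rad/s): [2.57, 2.57, 3.14, 3.14, 3.14, 3.14].

## Interface

Orientations are given as a unit quaternion [w, x, y, z].
In Python, from rig import get_state, imaging, ticket gives the robot as it stands. The module is installed in compiled form; this text tells all that it offers.
- The arm moves only by the shell command python3 -m inch 'ROWS' [FORCE]. ROWS is JSON, a list of rows, each an object with "claw": the opening, from -1 (shut) to 1 (fully open); "travel": the shift along the world's x, y, z in units of 200 mm (1.0 is 200 mm), a list of three; "turn": the turn about the world's z in units of 180 degrees (1.0 is 180 degrees). A call has 1 to 5 rows; each row is the pose to reach, as a shift and turn from the pose commanded when the call began, turning the shorter way round; what a row does not reach only later rows make up. A row lasts 1/10 s, in which the tool goes at most 50 mm and 8.59 degrees, less where a joint would pass 70% of its speed; a pose out of reach is approached as far as the arm can. A call with a number of a shift or a turn outside -1 to 1 is refused whole. A call with a gripper value outside its range is refused whole. The fingers move at their own pace and stop on an object; FORCE is the grip in N (left out, the last holds). Time passes only in rows, so rows that repeat a pose let the fingers close. It gives the time, the measured TCP pose, the force, the opening and the grip force at its end, in the units of the state.
- get_state(): the state, without advancing time (a new reading comes with each control period).
- imaging.get_image(name): name is "scene" or "top" or "wrist"; returns the picture (420x560x3 uint8, red, green, blue); there is no depth.
- imaging.camera_params(name): a dict with "camera_matrix" (3x3 intrinsics, pixels), "k1" (the pictures are not rectified: a ray, as slopes to the right and down, at radius r is drawn at 1 + k1 r^2 times it, then the intrinsics apply), "cam_to_world" (4x4, takes a point from camera to world coordinates); the wrist camera has in their place "T_tool_cam" (4x4, takes a point from camera to tool coordinates, whose origin is the TCP and whose axes are the flange's). Camera axes: x right, y down, z forward; pixel columns grow to the right and rows downward; lengths in m; the calibration is good to about 2 mm. A picture is of the moment at which its call begins: read the wrist's pose just before it. camera_params takes no time and is no camera call.
- ticket.sign_off(): hands the job in; it is judged then, once.
The state is a dict: "clock": time; "qpos": joint angles; "qd": joint speeds; "effort": joint torques, N m; "position": TCP position; "ee_rot": TCP orientation; "contact_force": force on the tool from outside, world axes, zero at the start; "moment": the same for the moment, N m; "width": finger opening in m; "gripper_force": force on a finger pad.
Only numpy, scipy, OpenCV 4.12 (cv2) and the standard library are available. Lean on these libraries where they do the work, as an engineer would, in place of code of your own. Each camera call takes 0.05 s, during which the arm holds its last target. There are 200 camera calls.

## Task

Take the two-pin spanner from its white nest, fit its pins into the two holes of the ring sunk in the round lens cell, and turn the ring clockwise (seen from above) until it comes up against its stop. Press lightly, feel for the holes and for the stop, and do not force it. Then stand the spanner back in its nest. Leave the canister and the lens cap where they are.

Things in the scene. Friction and masses are not known exactly. Their poses are not given: they have to be found in the camera images.
- lens_cell: Fixed aluminium lens cell: a round tube (outside 62 mm, bore 46 mm, rim 40 mm above the origin) on a square 84 mm foot 8 mm thick. Origin: centre of the underside; z up.
- ring_face (a point): Centre of the top face of the dark steel retaining ring in the cell's bore; it sinks with the ring but does not turn with it (axes of the cell). Two blind square holes, 6.5 mm wide and 5.5 mm deep, lie opposite each other, centres 17 mm from here. Their direction is not measured: at the start the line through them lies within 0.5 rad either way of the cell's x axis.
- ring_home (a point): Where the ring face's centre lies when the ring is home, against its hard stop: 28 mm above the cell's origin. Its cams pull the ring down 1.2 mm per rad as it turns clockwise from above; it starts 0.5 to 1.2 mm high (0.4 to 1.0 rad to turn). It turns stiffly (0.1 to 0.15 N m) and stays; pressing alone neither turns nor sinks it. The sink is too slight to judge the end by: feel for the stop; 0.3 N m is firm enough, 0.6 spoils the holes.
- nest: Fixed white plastic block 66 x 36 x 24 mm (x, y, z) that the spanner stands in, with a recess for the spanner's head, 46 x 16 mm and 12 mm deep, and below it a slot for the pins. Origin: centre of the underside.
- nest_seat (a point): Where the spanner's tip point lies when it stands fully down in the nest; 6 mm above the nest's underside. The nest's axes.
- spanner_grip (a point): Centre of the spanner's black flat handle, 44 mm (x) x 14 mm (y) x 38 mm (z); grip it across the 14 mm from above. The spanner stands upright, z up, 0.17 kg, 100 mm tall; below the handle a round sleeve 15 mm thick reaches down to 28 mm above the tip.
- spanner_tip (a point): Point on the spanner's axis level with the pin ends, 81 mm straight below the handle's centre. Two pins, 4 mm thick, 6 mm long, stand 17 mm either side along the spanner's x axis (the handle's long direction) under a head block 40 x 12 x 10 mm. The head is sprung: pressed, it slides up into the sleeve by up to 8 mm, from 2 N, 0.4 N more per mm, then it is solid.
- objective_can: Black objective canister, a bystander, 37 mm across, 57 mm tall, standing. Origin: centre of the underside.
- lens_cap: Black lens cap, a bystander, 48 mm across, 12 mm thick, lying flat. Origin: centre of the underside.
- spanner: The whole spanner. Origin: on its axis at the level of the pin ends when the head is fully out; z up along the axis, x through the pins.

How it is judged:
By the outcome, as a careful person would: the job done as asked, in the order asked, and still so for the second after the job is handed in, with the robot touching nothing.
It also fails if it takes over 67 s, if anything falls off the work surface, if the arm or the gripper's body presses on something with over 40 N, if the wrist force passes 120 N, or if a joint passes its speed limit or range.

## Working session

There is one attempt and no reset: what is moved stays moved. The work goes in short steps, Python scripts to look and compute and a shell command to move; the robot and the scene stay as the last step left them, time stands still between calls to the robot, and variables do not carry over. Pictures are saved under pics/ and viewed, at most 10 in all, crops included, and the job is handed in when it is done.

```bash
mkdir -p pics; python3 - <<'E'
from rig import get_state, imaging
import cv2, numpy as np
s=get_state(); print(s)
a=imaging.get_image("scene");b=imaging.get_image("top")
for n,i in(("scene",a),("top",b)): cv2.imwrite(f"pics/{n}0.png",i[:,:,::-1])
for n in("scene","top","wrist"): print(n,imaging.camera_params(n))
E
```

```text
{'clock': 0.0, 'qpos': array([ 1.08901448e+00,  2.76615613e-01,  1.50616040e+00,  5.71519371e-06,
        1.36069831e+00, -1.20993591e-01]), 'qd': array([-0.00023672, -0.00168234,  0.00033508, -0.00034261,  0.00165118,
        0.0004088 ]), 'effort': array([-7.97299890e-05, -4.16768610e+01, -2.45805395e+01, -6.65478910e-04,
        1.07894756e-02, -2.39143297e-06]), 'position': array([0.20274619, 0.53753072, 0.24941706]), 'ee_rot': array([-2.81949968e-04,  1.79417831e-01,  9.83772513e-01, -8.97594414e-04]), 'contact_force': array([-0.12190053,  0.17747756, -0.50623279]), 'moment': array([-0.00774058, -0.01012766,  0.00185425]), 'gripper_force': 0.0, 'width': 0.08542025449998697}
scene {'camera_matrix': array([[417.54309236,   0.        , 276.42832155],
       [  0.        , 417.54309236, 212.4274441 ],
       [  0.        ,   0.        ,   1.        ]]), 'k1': -0.04279319027624374, 'cam_to_world': array([[-0.7436938 , -0.37850703,  0.55104624, -0.01230119],
       [-0.66844922,  0.43305309, -0.60468228,  0.41995778],
       [-0.00975579, -0.81804489, -0.57507163,  0.58359635],
      
[... 386 characters left out ...]
-0.10628362],
       [-0.04207283, -0.17311447, -0.98400267,  0.92193496],
       [ 0.        ,  0.        ,  0.        ,  1.        ]])}
wrist {'camera_matrix': array([[292.82941975,   0.        , 278.08985756],
       [  0.        , 292.82941975, 209.83984641],
       [  0.        ,   0.        ,   1.        ]]), 'k1': 0.013302987565925182, 'T_tool_cam': array([[-1.13927663e-03, -9.59048686e-01, -2.83238979e-01,
         7.13308823e-02],
       [ 9.99999351e-01, -1.09021423e-03, -3.30842053e-04,
         7.72176153e-05],
       [ 8.50247194e-06, -2.83239172e-01,  9.59049306e-01,
        -1.23236903e-01],
       [ 0.00000000e+00,  0.00000000e+00,  0.00000000e+00,
         1.00000000e+00]])}
```

View pics/top0.png

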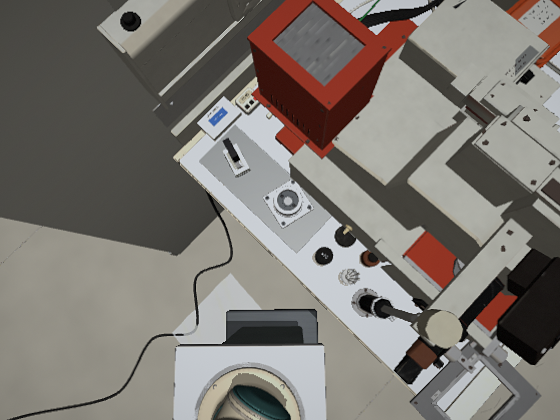

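View pics/scene0.png

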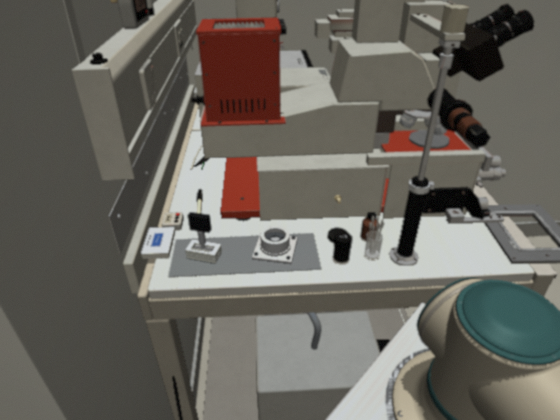

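Top view: the spanner handle is near (231,148) with the nest at (238,165). The cell is near (288,201), the cap near (324,256) and the can near (345,237). I'll enlarge this area and get first positions.

```bash
cat > h.py <<'E'
import cv2, numpy as np
from rig import get_state, imaging
from scipy.spatial.transform import Rotation as R
def pose(s=None):
    s=s or get_state(); q=s["ee_rot"]; T=np.eye(4); T[:3,:3]=R.from_quat(np.roll(q,-1)).as_matrix(); T[:3,3]=s["position"]; return T
def cam(n,T=None):
    p=imaging.camera_params(n)
    return p["camera_matrix"],p["k1"],(p["cam_to_world"] if n!="wrist" else T@p["T_tool_cam"])
def ray(c,uv):
    K,k1,M=c; u=cv2.undistortPoints(np.array([[uv]],float),K,np.array([k1,0,0,0.]))[0,0]
    return M[:3,3], M[:3,:3]@np.array([u[0],u[1],1])
def onplane(c,uv,z):
    o,d=ray(c,uv); return o+d*(z-o[2])/d[2]
def proj(c,X):
    K,k1,M=c; p=np.linalg.inv(M)@np.append(X,1); x=p[:2]/p[2]; x=x*(1+k1*(x@x)); return K[:2,:2]@x+K[:2,2]
def snap(n,f=None):
    T=pose(); i=imaging.get_image(n)[:,:,::-1].copy()
    if f: cv2.imwrite("pics/"+f,i)
    return i,cam(n,T)
E
python3 - <<'E'
from h import *
i=cv2.imread("pics/top0.png")[110:280,190:390]; cv2.imwrite("pics/top0c.png",cv2.resize(i,None,fx=3.5,fy=3.5,interpolation=cv2.INTER_CUBIC))
c=cam("top")
for n,uv,z in(("handle",(231,148),.1),("nest",(238,165),.024),("cell",(288,201),.04),("cap",(324,256),.012),("can",(345,237),.057)): print(n,onplane(c,uv,z).round(3))
E
```

```text
handle [0.557 0.025 0.1  ]
nest [0.542 0.022 0.024]
cell [ 0.454 -0.09   0.04 ]
cap [ 0.337 -0.165  0.012]
can [ 0.373 -0.207  0.057]
```

View pics/top0c.png

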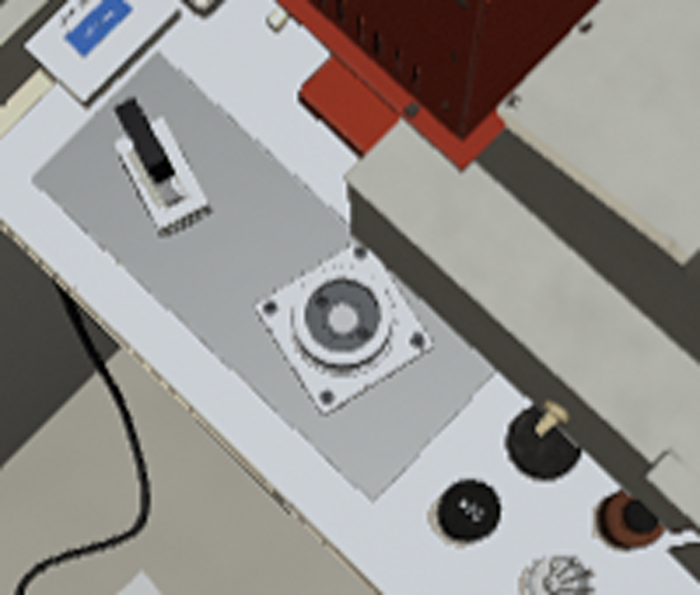

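The crop shows the spanner and nest at upper left, with the handle's long side pointing from crop (128,100) to (160,180). The ring holes are at crop (320,300) and (367,333), which is full image (281.4,195.7) and (294.9,205.1). Next I'll work out headings and where the wall panel stands.

```bash
python3 - <<'E'
from h import *
t=cam("top");s=cam("scene")
def tri(a,b):
    o1,d1=ray(t,a);o2,d2=ray(s,b);A=np.c_[d1,-d2];x=np.linalg.lstsq(A,o2-o1,rcond=None)[0];p=o1+d1*x[0];q=o2+d2*x[1];return ((p+q)/2).round(3),np.linalg.norm(p-q).round(3)
print("knob",tri((130,20),(98,60)))
print("redbox near top corner",tri((318,88),(280,30)),tri((250,40),(200,20)))
print("table corner",tri((175,158),(150,295)))
a=onplane(t,(281.4,195.7),.029);b=onplane(t,(294.9,205.1),.029);print("holes",a,b,"ang",np.degrees(np.arctan2(*(a-b)[1::-1])))
f=lambda u,v:(190+u/3.5,110+v/3.5)
n=[onplane(t,f(*p),.024) for p in((118,145),(160,122),(212,207),(163,232))];print("nest corners",np.round(n,3))
m=[onplane(t,f(*p),.008) for p in((258,305),(360,245),(432,345),(325,412))];print("foot",np.round(m,3),np.mean(m,0))
h=[onplane(t,f(*p),.106) for p in((115,104),(135,97),(155,152))];print("handle top",np.round(h,3))
for w in np.linspace(0,1,5):
    X=np.array([.203,.538,.25])*(1-w)+w*np.array([.55,.02,.25]);print(X,proj(t,X).round(),proj(s,X).round())
E
```

```text
knob (array([0.64 , 0.115, 0.412]), np.float64(0.002))
redbox near top corner (array([ 0.509, -0.145,  0.435]), np.float64(0.03)) (array([ 0.583, -0.052,  0.45 ]), np.float64(0.004))
table corner (array([ 0.565,  0.169, -0.011]), np.float64(0.018))
holes [ 0.46848773 -0.07502408  0.029     ] [ 0.44693234 -0.10418015  0.029     ] ang 53.52410136269701
nest corners [[ 0.574  0.054  0.024]
 [ 0.589  0.027  0.024]
 [ 0.532 -0.007  0.024]
 [ 0.516  0.025  0.024]]
foot [[ 0.47  -0.034  0.008]
 [ 0.508 -0.101  0.008]
 [ 0.442 -0.145  0.008]
 [ 0.4   -0.076  0.008]] [ 0.45524465 -0.08919641  0.008     ]
handle top [[0.573 0.041 0.106]
 [0.577 0.03  0.106]
 [0.543 0.018 0.106]]
[0.203 0.538 0.25 ] [-107.  340.] [-100.  600.]
[0.28975 0.4085  0.25   ] [-20. 283.] [ 38. 384.]
[0.3765 0.279  0.25  ] [ 64. 228.] [115. 267.]
[0.46325 0.1495  0.25   ] [143. 176.] [162. 196.]
[0.55 0.02 0.25] [220. 125.] [194. 149.]
```

```bash
python3 -m inch '[{"claw":1,"travel":[0.05,-0.2,0],"turn":-0.04},{"claw":1,"travel":[0.1,-0.4,0],"turn":-0.08},{"claw":1,"travel":[0.15,-0.6,0],"turn":-0.12},{"claw":1,"travel":[0.2,-0.8,0],"turn":-0.16},{"claw":1,"travel":[0.25,-0.95,0],"turn":-0.2}]'
python3 -m inch '[{"claw":1,"travel":[0.08,-0.2,0],"turn":-0.04},{"claw":1,"travel":[0.16,-0.4,0],"turn":-0.08},{"claw":1,"travel":[0.24,-0.6,0],"turn":-0.12},{"claw":1,"travel":[0.32,-0.8,0],"turn":-0.16},{"claw":1,"travel":[0.4,-0.95,0],"turn":-0.2}]'
python3 -m inch '[{"claw":1,"travel":[0.1,-0.13,0],"turn":-0.04},{"claw":1,"travel":[0.2,-0.26,0],"turn":-0.08},{"claw":1,"travel":[0.3,-0.39,0],"turn":-0.12},{"claw":1,"travel":[0.4,-0.52,0],"turn":-0.16},{"claw":1,"travel":[0.5,-0.65,0],"turn":-0.2}]'
python3 -m inch '[{"claw":1,"travel":[0.1,0,0],"turn":-0.04},{"claw":1,"travel":[0.2,0,0],"turn":-0.08},{"claw":1,"travel":[0.3,0,0],"turn":-0.12},{"claw":1,"travel":[0.3,0,0],"turn":-0.124},{"claw":1,"travel":[0.3,0,0],"turn":-0.124}]'
python3 - <<'E'
from h import *
i,c=snap("wrist","w1.png"); print(pose().round(4)); print(get_state()["contact_force"],get_state()["qpos"])
E
```

```text
clock: 0.6
position: [0.2525, 0.3455, 0.2499]
ee_rot: [0.0, 0.477, 0.879, -0.001]
contact_force: [-0.4, -0.4, 0.1]
width: 0.0854
gripper_force: 0.0
clock: 1.1
position: [0.3327, 0.1558, 0.2502]
ee_rot: [0.0, 0.725, 0.688, -0.0]
contact_force: [0.3, 0.0, 0.6]
width: 0.0857
gripper_force: 0.0
clock: 1.6
position: [0.4334, 0.0268, 0.25]
ee_rot: [-0.0, 0.903, 0.431, -0.0]
contact_force: [0.2, 0.4, -0.3]
width: 0.0849
gripper_force: 0.0
clock: 2.1
position: [0.4923, 0.028, 0.2497]
ee_rot: [-0.0, 0.968, 0.251, -0.001]
contact_force: [-0.3, 0.1, -0.0]
width: 0.0851
gripper_force: 0.0
[[ 0.8737  0.4865 -0.0022  0.4919]
 [ 0.4865 -0.8737  0.      0.0281]
 [-0.0019 -0.0011 -1.      0.2498]
 [ 0.      0.      0.      1.    ]]
[-0.02730716  0.22457449 -0.34119494] [-8.41117532e-02  1.52868970e-01  1.67076221e+00 -1.42085607e-04
  1.32010926e+00  9.78618320e-01]
```

View pics/w1.png

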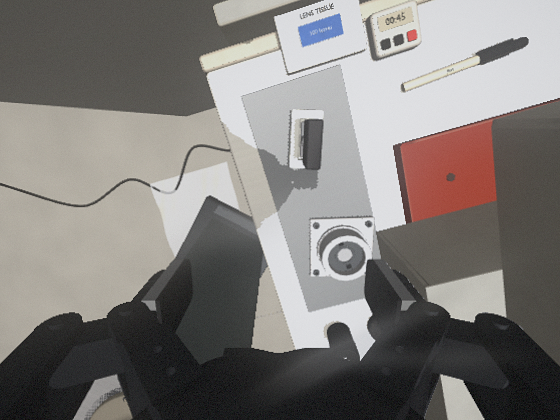

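The wrist view shows the nest and handle near (307,140) and the cell near (344,253), with the ring holes around it. I'll measure the masks and enlarge that area.

```bash
python3 - <<'E'
from h import *
i=cv2.imread("pics/w1.png")
T=pose();c=cam("wrist",T)
x0,y0,x1,y1=270,95,380,285
cr=cv2.resize(i[y0:y1,x0:x1],None,fx=4,fy=4,interpolation=cv2.INTER_CUBIC)
a=cr[:320];b=cr[400:]  # side by side
out=np.zeros((360,890,3),np.uint8);out[:320,:440]=a;out[:b.shape[0],445:885]=b
cv2.imwrite("pics/w1c.png",cv2.resize(out,None,fx=.89,fy=.89))
v=i.max(2)
m=(v<75).astype(np.uint8);m[:100]=0;m[185:]=0;m[:,:285]=0;m[:,330:]=0
n,l,st,ce=cv2.connectedComponentsWithStats(m);k=1+st[1:,4].argmax();print(st[k],ce[k])
r=cv2.minAreaRect(np.argwhere(l==k)[:,::-1].astype(np.float32));print("handle",r,cv2.boxPoints(r).round(1).tolist())
E
```

```text
[303 120   6  49 174] [305.21264368 143.35057471]
handle ((305.3230285644531, 143.9627227783203), (4.421130657196045, 48.03258514404297), 1.2730300426483154) [[302.6000061035156, 167.89999389648438], [303.6000061035156, 119.9000015258789], [308.1000061035156, 120.0], [307.0, 168.0]]
```

View pics/w1c.png

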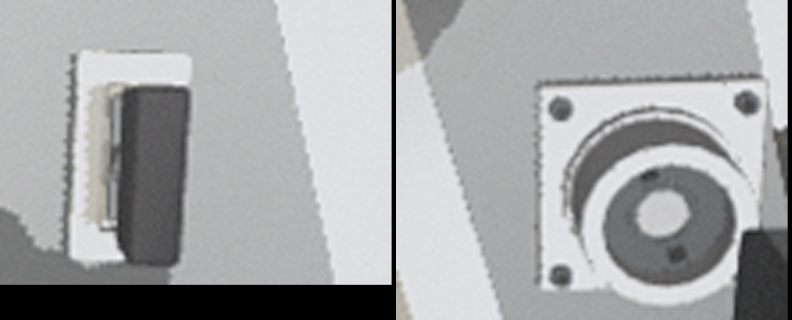

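```bash
python3 - <<'E'
from h import *
c=cam("wrist",pose())
L=lambda u,v:(270+u/3.56,95+v/3.56)
Rr=lambda u,v:(270+(u-396)/3.56,195+v/3.56)
ang=lambda d:np.degrees(np.arctan2(d[1],d[0])).round(1)
print("handle top ctr",onplane(c,L(159,176),.106))
p,q=onplane(c,L(159,90),.106),onplane(c,L(157.5,263),.106);print(p,q,ang(p-q),np.linalg.norm(p-q))
n=[onplane(c,L(*x),.024) for x in((78,53),(191,55))]; n2=onplane(c,L(70,260),.024)
print("nest",np.round(n,4),n2,ang(n[0]-n2),ang(n[1]-n[0]),np.linalg.norm(n[0]-n2),np.linalg.norm(n[1]-n[0]))
ex=(n[0]-n2)/np.linalg.norm(n[0]-n2);ey=np.array([-ex[1],ex[0],0]);print("nest ctr",n[0]-ex*.033-ey*.018, n2+ex*.033-ey*.018)
a,b=onplane(c,Rr(651,176),.029),onplane(c,Rr(677,254),.029);print("holes",a,b,(a+b)/2,ang(a-b),np.linalg.norm(a-b))
print("rim ctr",onplane(c,Rr(668,223),.04))
s=[onplane(c,Rr(*x),.008) for x in((560,108),(747,103),(561,275))];print("screws",np.round(s,4),(s[1]+s[2])/2,ang(s[0]-s[2]),ang(s[1]-s[0]))
E
```

```text
handle top ctr [0.55517504 0.02574002 0.106     ]
[0.57277013 0.03636639 0.106     ] [0.53631957 0.0148082  0.106     ] 30.6 0.042348542733406755
nest [[0.5752 0.0564 0.024 ]
 [0.592  0.0248 0.024 ]] [0.51707396 0.026139   0.024     ] 27.5 -62.0 0.06554075433613529 0.035789133474093016
nest ctr [0.55424928 0.0251923  0.024     ] [0.55465667 0.02540429 0.024     ]
holes [ 0.4653583  -0.07898657  0.029     ] [ 0.44401967 -0.10379563  0.029     ] [ 0.45468898 -0.0913911   0.029     ] 49.3 0.032723484271671446
rim ctr [ 0.45613349 -0.08919485  0.04      ]
screws [[ 0.4665 -0.0435  0.008 ]
 [ 0.5017 -0.1029  0.008 ]
 [ 0.4077 -0.0795  0.008 ]] [ 0.45469692 -0.09119745  0.008     ] 31.5 -59.3
```

```bash
python3 -m inch '[{"claw":1,"travel":[0.16,-0.005,0],"turn":0},{"claw":1,"travel":[0.312,-0.012,0],"turn":0},{"claw":1,"travel":[0.312,-0.012,-0.2],"turn":0},{"claw":1,"travel":[0.312,-0.012,-0.4],"turn":0},{"claw":1,"travel":[0.312,-0.012,-0.6],"turn":-0.003}]'
python3 -m inch '[{"claw":1,"travel":[0,0,-0.1],"turn":0},{"claw":1,"travel":[0,0,-0.2],"turn":0},{"claw":1,"travel":[0,0,-0.2],"turn":0}]'
python3 - <<'E'
from h import *
i,c=snap("wrist","w2.png"); print(pose().round(4)); print(get_state()["contact_force"])
E
```

```text
clock: 2.65
position: [0.5545, 0.0258, 0.1296]
ee_rot: [0.0, 0.969, 0.247, 0.0]
contact_force: [0.2, 0.7, -0.4]
width: 0.0853
gripper_force: 0.0
clock: 2.95
position: [0.552, 0.026, 0.088]
ee_rot: [-0.001, 0.969, 0.247, -0.003]
contact_force: [-0.2, 0.4, -0.2]
width: 0.0859
gripper_force: 0.0
[[ 8.786e-01  4.776e-01 -3.500e-03  5.535e-01]
 [ 4.776e-01 -8.786e-01  2.000e-04  2.580e-02]
 [-3.000e-03 -1.800e-03 -1.000e+00  8.960e-02]
 [ 0.000e+00  0.000e+00  0.000e+00  1.000e+00]]
[-0.10474519 -0.09834364  1.27492645]
```

View pics/w2.png

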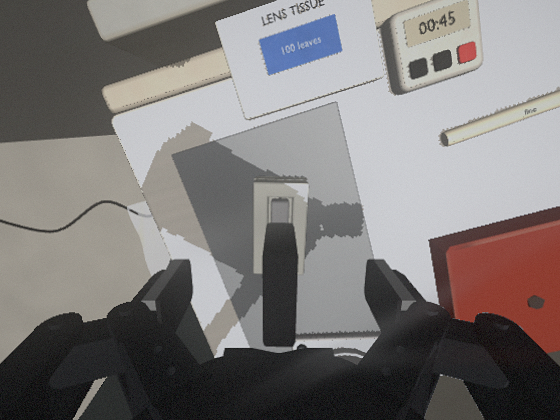

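The handle, from (280,225) to (280,345), is centred between the pads and lined up with them. Now I'll close, then read the pose.

```bash
python3 -m inch '[{"claw":-1,"travel":[0,0,0],"turn":0},{"claw":-1,"travel":[0,0,0],"turn":0},{"claw":-1,"travel":[0,0,0],"turn":0},{"claw":-1,"travel":[0,0,0],"turn":0},{"claw":-1,"travel":[0,0,0],"turn":0}]' 80
python3 -m inch '[{"claw":-1,"travel":[0,0,0],"turn":0},{"claw":-1,"travel":[0,0,0],"turn":0},{"claw":-1,"travel":[0,0,0],"turn":0}]'
python3 -c "
from h import *
print(pose().round(4),get_state()['contact_force'],get_state()['moment'])"
```

```text
clock: 3.5
position: [0.5556, 0.0256, 0.0908]
ee_rot: [0.0, 0.969, 0.246, 0.0]
contact_force: [2.2, -2.6, 0.4]
width: 0.0131
gripper_force: 80.1
clock: 3.8
position: [0.5556, 0.0256, 0.0905]
ee_rot: [0.0, 0.969, 0.246, 0.0]
contact_force: [0.5, -0.2, 1.4]
width: 0.0134
gripper_force: 77.8
[[ 8.791e-01  4.767e-01  5.000e-04  5.556e-01]
 [ 4.767e-01 -8.791e-01 -1.000e-04  2.560e-02]
 [ 4.000e-04  3.000e-04 -1.000e+00  9.050e-02]
 [ 0.000e+00  0.000e+00  0.000e+00  1.000e+00]] [ 0.4606709  -0.22670767  1.39264561] [-0.02622011 -0.02392129  0.01477762]
```

```bash
python3 -m inch '[{"claw":-1,"travel":[0,0,0.1],"turn":0},{"claw":-1,"travel":[0,0,0.2],"turn":0},{"claw":-1,"travel":[0,0,0.3],"turn":0},{"claw":-1,"travel":[0,0,0.4],"turn":0},{"claw":-1,"travel":[0,0,0.4],"turn":0}]'
python3 - <<'E'
from h import *
t=cam("top");s=cam("scene")
T=np.eye(4);T[:3,:3]=[[.8737,.4865,-.0022],[.4865,-.8737,0],[-.0019,-.0011,-1]];T[:3,3]=[.4919,.0281,.2498];w=cam("wrist",T)
def tri(c1,a,c2,b):
    o1,d1=ray(c1,a);o2,d2=ray(c2,b);A=np.c_[d1,-d2];x=np.linalg.lstsq(A,o2-o1,rcond=None)[0];p=o1+d1*x[0];q=o2+d2*x[1];return ((p+q)/2).round(3),np.linalg.norm(p-q).round(3)
print("block top corner t-s",tri(t,(290,161),s,(258,165)),"t-w",tri(t,(290,161),w,(428,287)))
print("block bottom corner z0",onplane(w,(378,237),0).round(3),onplane(t,(290,170),0).round(3))
print("red low corner",onplane(w,(394,147),0).round(3), "t",onplane(t,(276,138),0).round(3))
print("tall red bottom",tri(t,(322,150),s,(285,122)),tri(t,(252,90),s,(200,118)))
st=get_state();print(st["position"],st["contact_force"],st["width"])
E
```

```text
clock: 4.3
position: [0.557, 0.0255, 0.1725]
ee_rot: [0.001, 0.969, 0.246, 0.002]
contact_force: [1.4, 0.2, -0.7]
width: 0.0131
gripper_force: 78.3
block top corner t-s (array([ 0.503, -0.096,  0.186]), np.float64(0.004)) t-w (array([ 0.505, -0.097,  0.172]), np.float64(0.0))
block bottom corner z0 [ 0.491 -0.128  0.   ] [ 0.534 -0.095  0.   ]
red low corner [ 0.6   -0.077  0.   ] t [ 0.611 -0.063  0.   ]
tall red bottom (array([ 0.492, -0.154,  0.263]), np.float64(0.01)) (array([ 0.598, -0.038,  0.278]), np.float64(0.0))
[0.55697053 0.02552342 0.17250096] [ 1.4326459   0.15703023 -0.71149416] 0.01310659004742034
```

```bash
python3 - <<'E'
from h import *
a=cv2.imread("pics/w1.png")[120:360,370:520];b=cv2.imread("pics/top0.png")[60:260,270:400]
a=cv2.resize(a,(375,600),interpolation=cv2.INTER_CUBIC);b=cv2.resize(b,(390,600),interpolation=cv2.INTER_CUBIC)
o=np.hstack([a,np.zeros((600,10,3),np.uint8),b]);o=np.clip(o.astype(float)*1.5,0,255).astype(np.uint8);cv2.imwrite("pics/blk.png",o)
E
```

```text
(no output)
```

View pics/blk.png

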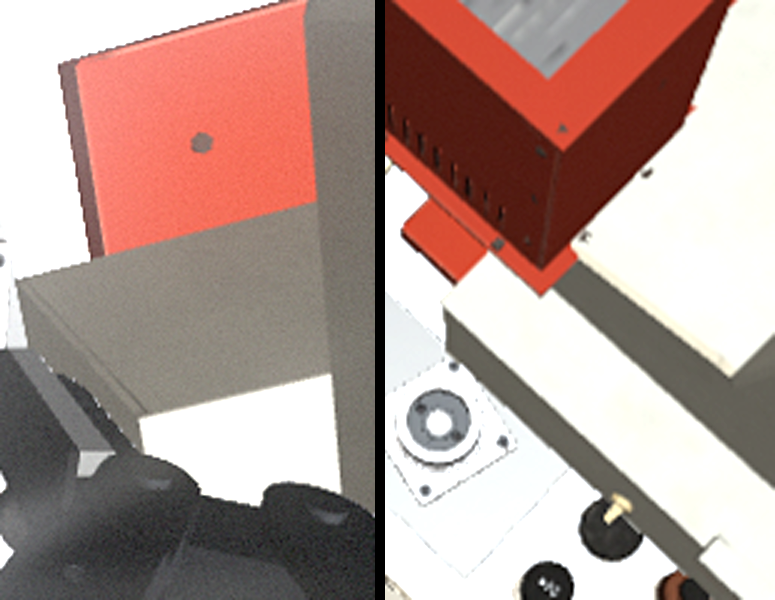

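```bash
python3 - <<'E'
from h import *
t=cam("top")
T=np.eye(4);T[:3,:3]=[[.8737,.4865,-.0022],[.4865,-.8737,0],[-.0019,-.0011,-1]];T[:3,3]=[.4919,.0281,.2498];w=cam("wrist",T)
def tri(c1,a,c2,b):
    o1,d1=ray(c1,a);o2,d2=ray(c2,b);A=np.c_[d1,-d2];x=np.linalg.lstsq(A,o2-o1,rcond=None)[0];p=o1+d1*x[0];q=o2+d2*x[1];return ((p+q)/2).round(4),np.linalg.norm(p-q).round(4)
print("top",tri(t,(290,161),w,(426,286)));print("bottom",tri(t,(290.7,176.7),w,(377.2,233.2)))
C=np.array([.4547,-.0912])
B=lambda u,v:(270+(u-385)/3,60+v/3)
for z in(.10,.11,.12,.13,.14):
    a=onplane(t,B(445,303),z);b=onplane(t,B(700,560),z);d=(b-a)[:2];d/=np.linalg.norm(d);n=np.array([-d[1],d[0]]);print(z,a.round(3),np.degrees(np.arctan2(d[1],d[0])).round(1),(n@(a[:2]-C)).round(4))
a=onplane(t,B(447,350),.02);b=onplane(t,B(585,495),.0);print("bot",onplane(t,B(447,350),0),(n@(onplane(t,B(447,350),0)[:2]-C)),(n@(b[:2]-C)))
for z in(.2,.22,.24,.26): 
    e=onplane(t,B(541,295),z);f=onplane(t,B(570,275),z);print("red flange corner",z,e.round(3),(n@(e[:2]-C)).round(3), onplane(w,(492,121),z).round(3),(n@(onplane(w,(492,121),z)[:2]-C)).round(3))
E
```

```text
top (array([ 0.5052, -0.0968,  0.1706]), np.float64(0.0009))
bottom (array([ 0.5042, -0.0965,  0.0554]), np.float64(0.0001))
0.1 [ 0.526 -0.096  0.1  ] -137.5 0.0519
0.11 [ 0.523 -0.096  0.11 ] -137.5 0.0501
0.12 [ 0.52  -0.096  0.12 ] -137.5 0.0482
0.13 [ 0.517 -0.097  0.13 ] -137.5 0.0463
0.14 [ 0.515 -0.097  0.14 ] -137.5 0.0444
bot [ 0.5181443  -0.09577942  0.        ] 0.04625873572408178 0.04376234238753156
red flange corner 0.2 [ 0.501 -0.155  0.2  ] 0.078 [ 0.614 -0.041  0.2  ] 0.071
red flange corner 0.22 [ 0.495 -0.153  0.22 ] 0.073 [ 0.608 -0.029  0.22 ] 0.058
red flange corner 0.24 [ 0.489 -0.152  0.24 ] 0.068 [ 0.601 -0.017  0.24 ] 0.044
red flange corner 0.26 [ 0.483 -0.151  0.26 ] 0.063 [ 0.594 -0.005  0.26 ] 0.031
```

```bash
python3 -m inch '[{"claw":-1,"travel":[0,0,-0.12],"turn":0},{"claw":-1,"travel":[0,0,-0.24],"turn":0},{"claw":-1,"travel":[0,0,-0.34],"turn":0},{"claw":-1,"travel":[0,0,-0.4],"turn":0},{"claw":-1,"travel":[0,0,-0.4],"turn":0}]'
python3 -m inch '[{"claw":-0.4,"travel":[0,0,0],"turn":0},{"claw":-0.4,"travel":[0,0,0],"turn":0},{"claw":-0.4,"travel":[0,0,0.05],"turn":0},{"claw":-0.4,"travel":[0,0,0.092],"turn":0},{"claw":-0.4,"travel":[0,0,0.092],"turn":0}]'
python3 -m inch '[{"claw":-1,"travel":[0,0,0],"turn":0},{"claw":-1,"travel":[0,0,0],"turn":0},{"claw":-1,"travel":[0,0,0],"turn":0},{"claw":-1,"travel":[0,0,0],"turn":0},{"claw":-1,"travel":[0,0,0],"turn":0}]' 80
python3 -c "
from h import *
print(pose().round(4),get_state()['contact_force'],get_state()['moment'])"
```

```text
clock: 4.8
position: [0.5535, 0.0257, 0.0882]
ee_rot: [-0.001, 0.969, 0.246, -0.003]
contact_force: [-1.9, -0.3, 3.1]
width: 0.0129
gripper_force: 78.7
clock: 5.3
position: [0.557, 0.0255, 0.1111]
ee_rot: [0.001, 0.969, 0.246, 0.002]
contact_force: [-0.8, 0.7, 0.1]
width: 0.0255
gripper_force: 0.0
clock: 5.8
position: [0.5558, 0.0257, 0.1087]
ee_rot: [0.0, 0.969, 0.246, 0.0]
contact_force: [0.8, 1.1, 1.6]
width: 0.0124
gripper_force: 80.0
[[ 8.791e-01  4.766e-01  7.000e-04  5.558e-01]
 [ 4.766e-01 -8.791e-01  1.000e-04  2.570e-02]
 [ 6.000e-04  3.000e-04 -1.000e+00  1.087e-01]
 [ 0.000e+00  0.000e+00  0.000e+00  1.000e+00]] [0.83340015 1.13099675 1.60078069] [ 0.10758249 -0.29556049 -0.04765309]
```

```bash
python3 -m inch '[{"claw":-1,"travel":[0,0,0.12],"turn":0},{"claw":-1,"travel":[0,0,0.25],"turn":0},{"claw":-1,"travel":[0,0,0.4],"turn":0},{"claw":-1,"travel":[-0.1,-0.117,0.4],"turn":0.03},{"claw":-1,"travel":[-0.2,-0.234,0.4],"turn":0.06}]'
python3 -m inch '[{"claw":-1,"travel":[-0.1,-0.117,0],"turn":0.03},{"claw":-1,"travel":[-0.2,-0.233,0],"turn":0.057},{"claw":-1,"travel":[-0.3,-0.35,0],"turn":0.057},{"claw":-1,"travel":[-0.3,-0.35,-0.15],"turn":0.057},{"claw":-1,"travel":[-0.3,-0.35,-0.15],"turn":0.057}]'
python3 - <<'E'
from h import *
i,c=snap("wrist","w3.png"); p=pose(); s=get_state();print(p.round(4),s["contact_force"],s["moment"],s["qpos"])
cv2.imwrite("pics/w3c.png",cv2.resize(i[130:330,180:440],None,fx=3,fy=3,interpolation=cv2.INTER_CUBIC))
o=p[:3,3]-np.array([0,0,.1027]); ex=p[:3,0]
for k in(-.017,.017): print("pin end px",proj(c,o+k*ex),"hole px if aligned",proj(c,np.array([.4547,-.0912,.029])+k*ex))
E
```

```text
clock: 6.3
position: [0.5149, -0.0214, 0.1889]
ee_rot: [0.0, 0.941, 0.339, -0.0]
contact_force: [-0.8, -1.6, -1.6]
width: 0.0124
gripper_force: 79.7
clock: 6.8
position: [0.4515, -0.0907, 0.1557]
ee_rot: [-0.003, 0.908, 0.418, -0.003]
contact_force: [-1.1, -0.1, -2.2]
width: 0.0123
gripper_force: 79.5
[[ 0.6497  0.7602 -0.0058  0.4531]
 [ 0.7602 -0.6497  0.0021 -0.0907]
 [-0.0022 -0.0057 -1.      0.1571]
 [ 0.      0.      0.      1.    ]] [-0.56377882  0.13025623 -0.74573638] [ 0.00597405 -0.05786109 -0.01659919] [-3.48285301e-01  1.86822212e-01  1.87834194e+00 -3.64751964e-05
  1.08255417e+00  3.58884786e-01]
pin end px [280.01469057 235.10415851] hole px if aligned [281.75515967 224.07049259]
pin end px [280.00552889 194.75097656] hole px if aligned [281.81310773 187.1217298 ]
```

View pics/w3c.png

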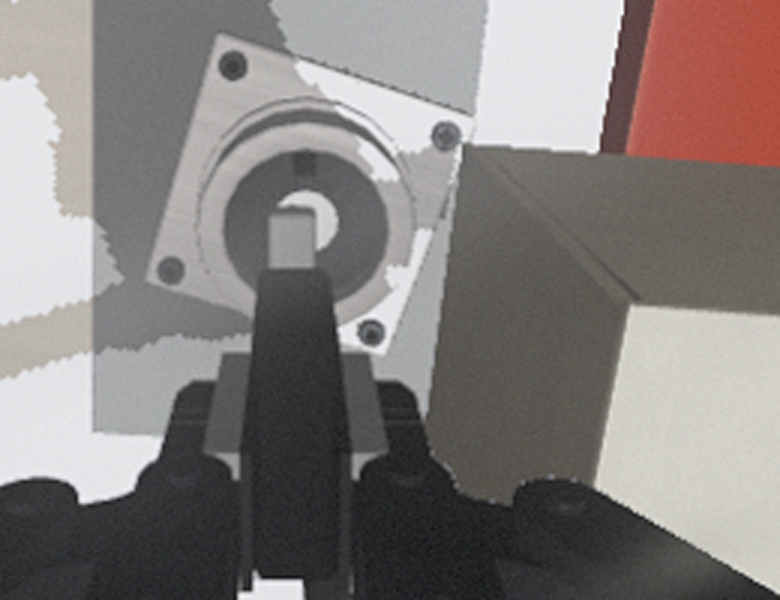

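The picture shows the upper hole at crop (305,163) → (281.7,184.3), in line with the spanner. The head end is at crop (292,208) → (277.3,199.3). The arm was still settling, so I'll wait and measure in the tool frame.

```bash
python3 -m inch '[{"claw":-1,"travel":[0,0,0],"turn":0},{"claw":-1,"travel":[0,0,0],"turn":0},{"claw":-1,"travel":[0,0,0],"turn":0}]'
python3 - <<'E'
from h import *
i,c=snap("wrist","w4.png"); p=pose();print(p.round(4))
ct=cam("wrist",np.eye(4))
g=i.max(2).astype(int)
print(g[176:202,281]);print(g[184,270:296])
sub=i.max(2)[176:196,268:296]; m=(sub<45).astype(np.uint8);n,l,st,ce=cv2.connectedComponentsWithStats(m)
print([(st[k].tolist(),(ce[k]+[268,176]).round(1).tolist()) for k in range(1,n) if st[k,4]>6])
print("head cols row 210",g[210,262:296])
E
```

```text
clock: 7.15
position: [0.4562, -0.091, 0.1594]
ee_rot: [0.001, 0.908, 0.419, 0.001]
contact_force: [0.2, 0.2, -1.5]
width: 0.0122
gripper_force: 79.5
[[ 6.484e-01  7.613e-01  1.200e-03  4.560e-01]
 [ 7.613e-01 -6.484e-01 -5.000e-04 -9.100e-02]
 [ 4.000e-04  1.200e-03 -1.000e+00  1.594e-01]
 [ 0.000e+00  0.000e+00  0.000e+00  1.000e+00]]
[193 194 187 182 178 173 171 128  93  87  90  96  94  92  95  95  94  94
  91  92  90 139 154 118  98 119]
[ 91  83  76  71  72  71  74  75  74  79  93  93  97 102 111 118 147 168
 177 175 172 175 175 175 177 177]
[]
head cols row 210 [ 96 101  95 102 165 213 195 153 141 156 157 159 154 157 159 154 154 157
 152 151 156 150 141 141 127  98 103 102 101 102 100 100 102 104]
```

```bash
python3 - <<'E'
from h import *
g=cv2.imread("pics/w4.png").max(2)
for r in range(180,206): print(r,' '.join(f"{x:3d}" for x in g[r,264:298]))
E
```

```text
180 180 178 175 181 182 178 181 181 178 175 175 175 172 173 177 174 178 178 178 181 179 182 185 186 190 189 188 189 192 187 177 162 140 113
181 180 176 173 174 173 171 174 175 173 174 176 175 171 171 175 171 173 173 171 176 177 176 178 181 181 184 185 188 190 190 187 184 177 158
182 173 174 175 170 171 174 168 172 169 157 150 142 146 149 159 168 174 171 173 172 170 173 171 177 175 179 181 183 182 185 191 189 190 183
183 172 169 173 159 141 135 127 120 113 108 101  99  99 103 109 116 126 128 133 145 160 166 173 173 173 174 175 177 176 181 182 184 189 183
184 172 160 135 108  98  94  91  83  76  71  72  71  74  75  74  79  93  93  97 102 111 118 147 168 177 175 172 175 175 175 177 177 179 185
185 135 111  94  86  89  87  89  89  78  70  69  72  70  71  69  81  94  87  90  92  91  91 105 119 148 170 174 172 169 175 174 174 173 175
186  96  84  85  90  91  89  92  84  81  68  67  70  70  72  71  82  93  90  92  94  94  92  93  96 108 125 148 170 179 173 174 174 174 173
187  87  91  88  87  91  91  91  90  78  68  70  74  74  72  67  80  95  96  95  91  95  92  95  92  86  95 106 125 155 
[... 1839 characters left out ...]

201  95  88 125 191 210 160 105 116 120 120 121 120 122 120 119 120 122 119 119 119 111 104  93  99  97  98 101  98  98 101  99  99 102 103
202  95  87 148 212 198 154 128 141 145 143 140 141 145 145 144 143 139 141 140 139 136 135 122  96 106 113 101  97 102 102  98 103 101 101
203  92  90 160 218 202 156 145 159 157 160 153 153 158 155 154 154 156 152 152 151 141 139 130  97 103 102 100 101  99 103  99 101 102 103
204  91 121 184 213 200 157 145 156 160 160 158 158 158 159 153 155 155 154 158 149 142 161 162  90  99  97 100  99  98 100 103  98 101 103
205  91 131 191 216 196 157 141 158 161 156 157 157 156 158 154 153 155 152 154 151 140 176 185 103 100  99  99 102 101 103 102 105 105 102
```

```bash
python3 - <<'E'
from h import *
ct=cam("wrist",np.eye(4)); ex=np.array([.6484,.7613])
ey=np.array([.7613,-.6484])
h=onplane(ct,(275.7,186.9),.1304);he=onplane(ct,(275.7,190.7),.1304);print("hole tool",h,he)
f=onplane(ct,(278.2,200.8),.0867);print("head end tool",f,"axis off",f[0]-.020)
d=h-[f[0]-.020+.017,f[1],0];print("shift tool",d[:2],"world",d[0]*ex+d[1]*ey, "units",(d[0]*ex+d[1]*ey)/.2)
E
```

```text
hole tool [ 0.01854582 -0.00154079  0.1304    ] [ 0.01511618 -0.00155266  0.1304    ]
head end tool [0.0172934  0.00062843 0.0867    ] axis off -0.0027065990794007434
shift tool [ 0.00425242 -0.00216923] world [0.00110584 0.00464389] units [0.00552919 0.02321947]
```

```bash
python3 -m inch '[{"claw":-1,"travel":[0.005,0.022,0],"turn":0},{"claw":-1,"travel":[0.005,0.022,-0.05],"turn":0},{"claw":-1,"travel":[0.005,0.022,-0.1],"turn":0},{"claw":-1,"travel":[0.005,0.022,-0.1],"turn":0},{"claw":-1,"travel":[0.005,0.022,-0.1],"turn":0}]'
python3 - <<'E'
from h import *
i,c=snap("wrist","w5.png"); p=pose();s=get_state();print(p.round(4),s["contact_force"],s["moment"])
cv2.imwrite("pics/w5c.png",cv2.resize(i[160:240,230:330],None,fx=7,fy=7,interpolation=cv2.INTER_CUBIC))
E
```

```text
clock: 7.7
position: [0.456, -0.0867, 0.138]
ee_rot: [-0.001, 0.908, 0.419, -0.001]
contact_force: [0.5, -0.4, -2.2]
width: 0.0122
gripper_force: 79.6
[[ 6.491e-01  7.607e-01 -7.000e-04  4.563e-01]
 [ 7.607e-01 -6.491e-01  1.000e-04 -8.680e-02]
 [-4.000e-04 -6.000e-04 -1.000e+00  1.384e-01]
 [ 0.000e+00  0.000e+00  0.000e+00  1.000e+00]] [ 0.10833941  0.28747199 -1.86368784] [0.02692459 0.0340083  0.00170782]
```

View pics/w5c.png

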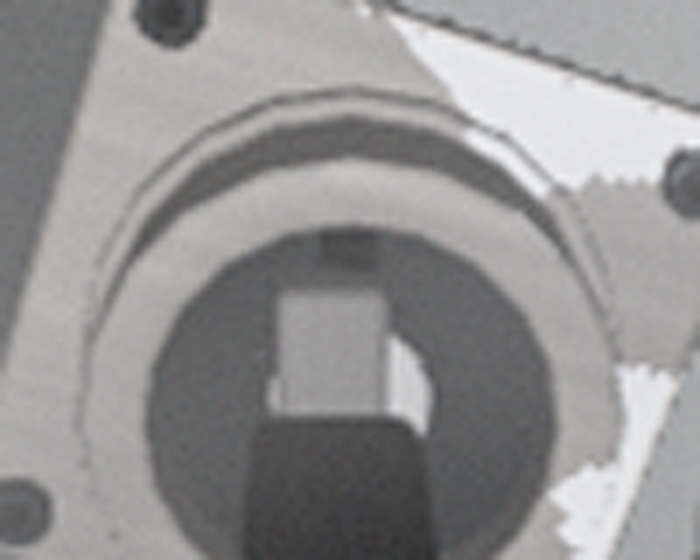

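The picture shows the hole with columns 320–376 and near edge at row 268 (crop), the head with columns 277–386 and end edge at row 292, and the bore's inner edge spanning columns 148–555.

```bash
python3 - <<'E'
from h import *
ct=cam("wrist",np.eye(4)); P=lambda u,v:(230+u/7,160+v/7)
ex=np.array([.6491,.7607]);ey=np.array([.7607,-.6491])
ne=onplane(ct,P(348,268),.1094);l=onplane(ct,P(320,250),.1094);r=onplane(ct,P(376,250),.1094)
f=onplane(ct,P(331.5,292),.0867);bl,br=onplane(ct,P(148,390),.0984),onplane(ct,P(555,390),.0984)
print(ne,r-l,f,(bl+br)/2,br-bl)
d=np.array([ne[0]-.01375-(f[0]-.020), ne[1]-f[1]]);print("d tool",d,"world units",(d[0]*ex+d[1]*ey)/.2)
E
```

```text
[0.0134857  0.00188299 0.1094    ] [-8.21182967e-06  6.53265332e-03  0.00000000e+00] [1.65949868e-02 3.08258965e-06 8.67000000e-02] [0.00200481 0.00222168 0.0984    ] [-5.90343182e-05  4.61443256e-02  0.00000000e+00]
d tool [0.00314072 0.00187991] world units [0.01734344 0.00584446]
```

```bash
python3 -m inch '[{"claw":-1,"travel":[0,0,0],"turn":0},{"claw":-1,"travel":[0,0,0],"turn":0},{"claw":-1,"travel":[0,0,0],"turn":0},{"claw":-1,"travel":[0,0,0],"turn":0},{"claw":-1,"travel":[0,0,0],"turn":0}]'
python3 - <<'E'
from h import *
print(get_state()["position"])
I=np.mean([snap("wrist",f"w6{k}.png")[0].max(2).astype(float) for k in range(3)],0); np.save("w6.npy",I)
p=pose();print(p.round(4))
for r in range(190,206): print(r,' '.join(f"{x:3.0f}" for x in I[r,266:292]))
E
```

```text
clock: 8.25
position: [0.4564, -0.0868, 0.1388]
ee_rot: [0.0, 0.908, 0.419, 0.0]
contact_force: [-1.1, -0.1, -2.1]
width: 0.0123
gripper_force: 79.6
[ 0.45641678 -0.08681375  0.13881661]
[[ 6.491e-01  7.607e-01  1.000e-04  4.564e-01]
 [ 7.607e-01 -6.491e-01 -1.000e-04 -8.680e-02]
 [-0.000e+00  1.000e-04 -1.000e+00  1.388e-01]
 [ 0.000e+00  0.000e+00  0.000e+00  1.000e+00]]
190 179 177 175 175 174 174 174 175 174 175 175 173 172 172 173 172 172 172 172 172 172 175 175 177 179 178
191 174 173 175 172 172 171 171 172 171 170 171 170 167 163 169 173 172 171 173 170 170 171 171 171 174 174
192 172 173 168 170 168 165 153 144 144 135 123 118 118 117 120 128 129 134 145 158 164 168 170 171 172 172
193 170 169 161 136 120 116 110 103 101  91  79  79  79  79  78  81  88  94 109 114 117 123 127 146 164 170
194 163 136 116  98  90  91  92  93  91  78  76  76  77  77  77  80  81  91  98  95  96  96  99 110 125 146
195 115  98  87  90  92  93  96  96  92  82  80  80  79  80  80  81  85  92  98  98  98 100 100  96 100 109
196  89  92  94  94  95  94  93  96  93  81  79  78  82  83  82  82  85  93 
[... 303 characters left out ...]
  98  99  98 100 100 101  99 101 101 101 102 101 101
200  96  98  96  98  99 101 101 100 103 101 102 101 103 101 102 103 105 103 100  99 100 101 102 102 102 103
201  95  98  94  99 110 118 121 122 119 121 121 120 123 122 122 122 122 119 109 100 100 101 101 100 101 103
202  97  97  95 107 133 142 145 142 143 144 143 143 141 142 143 141 142 141 127 106 101 102 102 103 102 102
203  97  95  94 113 147 157 159 158 157 158 157 158 155 155 156 154 155 153 139 116  99 100 104 103 101 102
204 100  97  94 114 150 159 161 160 159 156 160 159 157 157 159 156 155 153 142 118  98 100 101 100 103 105
205  97 100  96 115 148 157 158 158 160 157 158 157 155 158 157 155 156 153 139 118  99 101 102 104 105 105
```

```bash
python3 - <<'E'
from h import *
ct=cam("wrist",np.eye(4)); ex=np.array([.6491,.7607]);ey=np.array([.7607,-.6491])
ne=onplane(ct,(278.7,198.0),.1098); f=onplane(ct,(277.0,201.3),.0867)
print(ne,f,onplane(ct,(269.4,203),.0867),onplane(ct,(284.6,203),.0867))
for zt in (.0867,.0847):
  f=onplane(ct,(277.0,201.3),zt);d=np.array([ne[0]-.01375-(f[0]-.020), ne[1]-f[1]]);print("d tool",d,"world units",(d[0]*ex+d[1]*ey)/.2)
E
```

```text
[0.01362699 0.00105352 0.1098    ] [ 0.01691254 -0.00026115  0.0867    ] [ 0.01561532 -0.00590519  0.0867    ] [0.01560111 0.00537735 0.0867    ]
d tool [0.00296444 0.00131467] world units [0.01462144 0.00700851]
d tool [0.00243802 0.00130729] world units [0.01288487 0.0050302 ]
```

```bash
python3 - <<'E'
from h import *
I=np.load("w6.npy")
ct=cam("wrist",np.eye(4))
print(I[210:232,278].round(),[int(x) for x in I[225,255:300]])
for r in (218.5,219.5,220.5): print(r,onplane(ct,(278.4,r),.0407)[0]-.022, onplane(ct,(278.4,r),.0027)[0]-.022)
p=[onplane(ct,(x,225),.03)[1] for x in(264,292)];print(p)
E
```

```text
[156. 155. 153. 153. 155. 152. 155. 153. 157. 112.  78.  80.  80.  79.
  76.  76.  76.  77.  74.  69.  73.  69.] [97, 101, 99, 98, 98, 98, 98, 98, 97, 98, 90, 80, 80, 80, 79, 77, 76, 79, 75, 77, 76, 77, 77, 76, 75, 75, 75, 75, 73, 76, 75, 73, 75, 74, 72, 81, 92, 91, 92, 91, 92, 89, 92, 90, 90]
218.5 -0.003447795359565589 0.008980722994827356
219.5 -0.004067581715311672 0.008504601227861057
220.5 -0.004688623196370784 0.008027515269804934
[np.float64(-0.007282873556780914), np.float64(0.008227756981460738)]
```

```bash
python3 - <<'E'
from h import *
I=np.load("w6.npy").astype(np.uint8); ct=cam("wrist",np.eye(4))
zt=.0988
for n,uv,r in(("inner far",(280,192.2),.023),("outer far",(280,182.6),.031)): print(n,onplane(ct,uv,zt)[:2]-[r,0])
# fit inner rim circle on tool plane from ring/rim transition
pts=[]
for row in range(193,228):
    g=I[row].astype(int)
    for rng,st in((range(262,235,-1),-1),(range(292,325),1)):
        for u in rng:
            if g[u]>135 and g[u-st]<=135:
                pts.append(onplane(ct,(u-st*(g[u]-135)/max(g[u]-g[u-st],1),row),zt)[:2]);break
pts=np.array(pts);A=np.c_[2*pts,np.ones(len(pts))];x=np.linalg.lstsq(A,(pts**2).sum(1),rcond=None)[0];r=np.sqrt(x[2]+x[:2]@x[:2])
res=np.abs(np.hypot(*(pts-x[:2]).T)-r);k=res<.0008;x=np.linalg.lstsq(A[k],(pts[k]**2).sum(1),rcond=None)[0];print(len(pts),k.sum(),"c",x[:2],"r",np.sqrt(x[2]+x[:2]@x[:2]))
E
```

```text
inner far [-0.00197036  0.0020402 ]
outer far [-0.00240634  0.00203477]
70 24 c [-0.00187535  0.00111442] r 0.02341307768726281
```

The rim circle puts the ring centre about 2 mm behind the TCP in tool x. The dark patch I used earlier is only the hole's floor. I'll apply the small correction and descend gently, feeling for contact.

```bash
python3 -m inch '[{"claw":-1,"travel":[0.007,-0.001,0],"turn":0},{"claw":-1,"travel":[0.007,-0.001,-0.015],"turn":0},{"claw":-1,"travel":[0.007,-0.001,-0.03],"turn":0},{"claw":-1,"travel":[0.007,-0.001,-0.03],"turn":0},{"claw":-1,"travel":[0.007,-0.001,-0.03],"turn":0}]'
python3 -m inch '[{"claw":-1,"travel":[0,0,-0.005],"turn":0},{"claw":-1,"travel":[0,0,-0.01],"turn":0},{"claw":-1,"travel":[0,0,-0.01],"turn":0}]'
python3 -m inch '[{"claw":-1,"travel":[0,0,-0.005],"turn":0},{"claw":-1,"travel":[0,0,-0.01],"turn":0},{"claw":-1,"travel":[0,0,-0.01],"turn":0}]'
python3 -c "
from h import *
s=get_state();print(pose().round(4),s['contact_force'],s['moment'])"
```

```text
clock: 8.9
position: [0.4576, -0.087, 0.1325]
ee_rot: [-0.0, 0.908, 0.419, -0.0]
contact_force: [0.6, -0.2, -1.0]
width: 0.0119
gripper_force: 79.6
clock: 9.2
position: [0.4577, -0.087, 0.1306]
ee_rot: [-0.0, 0.908, 0.419, -0.0]
contact_force: [-0.3, 0.1, -1.2]
width: 0.0118
gripper_force: 79.6
clock: 9.5
position: [0.4577, -0.087, 0.1286]
ee_rot: [-0.0, 0.908, 0.419, -0.0]
contact_force: [-0.5, 0.5, -1.5]
width: 0.012
gripper_force: 79.6
[[ 6.491e-01  7.607e-01 -2.000e-04  4.577e-01]
 [ 7.607e-01 -6.491e-01  0.000e+00 -8.700e-02]
 [-1.000e-04 -2.000e-04 -1.000e+00  1.286e-01]
 [ 0.000e+00  0.000e+00  0.000e+00  1.000e+00]] [-0.49367056  0.49765246 -1.54030837] [ 0.01455238 -0.01398548  0.00396218]
```

```bash
for k in 1 2; do :; done; python3 -m inch '[{"claw":-1,"travel":[0,0,-0.005],"turn":0},{"claw":-1,"travel":[0,0,-0.01],"turn":0},{"claw":-1,"travel":[0,0,-0.01],"turn":0}]'
python3 -m inch '[{"claw":-1,"travel":[0,0,-0.005],"turn":0},{"claw":-1,"travel":[0,0,-0.01],"turn":0},{"claw":-1,"travel":[0,0,-0.01],"turn":0}]'
python3 -c "
from h import *
s=get_state();print(pose().round(4),s['contact_force'],s['moment'])"
```

```text
clock: 9.8
position: [0.4579, -0.087, 0.1269]
ee_rot: [0.0, 0.908, 0.419, 0.0]
contact_force: [-0.7, -0.5, 1.6]
width: 0.0122
gripper_force: 80.1
clock: 10.1
position: [0.4579, -0.087, 0.1248]
ee_rot: [0.0, 0.908, 0.419, 0.0]
contact_force: [-1.1, 0.2, 2.9]
width: 0.0117
gripper_force: 80.2
[[ 6.491e-01  7.607e-01  3.000e-04  4.579e-01]
 [ 7.607e-01 -6.491e-01 -2.000e-04 -8.700e-02]
 [ 1.000e-04  3.000e-04 -1.000e+00  1.248e-01]
 [ 0.000e+00  0.000e+00  0.000e+00  1.000e+00]] [-1.11579694  0.24770026  2.8544816 ] [ 0.05569156  0.09959003 -0.01802801]
```

```bash
python3 -m inch '[{"claw":-1,"travel":[0,0,0],"turn":-0.01},{"claw":-1,"travel":[0,0,0],"turn":-0.02},{"claw":-1,"travel":[0,0,0],"turn":-0.02}]'
python3 -c "
from h import *
s=get_state();print(s['position'],s['contact_force'],s['moment'])"
python3 -m inch '[{"claw":-1,"travel":[0,0,0],"turn":-0.01},{"claw":-1,"travel":[0,0,0],"turn":-0.02},{"claw":-1,"travel":[0,0,0],"turn":-0.02}]'
python3 -c "
from h import *
s=get_state();print(s['position'],s['contact_force'],s['moment'])"
```

```text
clock: 10.4
position: [0.4581, -0.0872, 0.1249]
ee_rot: [0.0, 0.921, 0.39, 0.0]
contact_force: [-0.5, -0.9, 2.3]
width: 0.012
gripper_force: 80.2
[ 0.45814859 -0.08720472  0.12490879] [-0.52721413 -0.91648067  2.34920416] [-0.080308    0.0358365   0.03828258]
clock: 10.7
position: [0.4582, -0.0874, 0.1249]
ee_rot: [0.001, 0.932, 0.362, 0.0]
contact_force: [0.2, -0.7, 2.3]
width: 0.0121
gripper_force: 80.2
[ 0.45822933 -0.08735436  0.12492234] [ 0.22668068 -0.65145542  2.32751611] [-0.20104296 -0.03769616  0.05787629]
```

```bash
python3 -m inch '[{"claw":-1,"travel":[0,0,0],"turn":-0.01},{"claw":-1,"travel":[0,0,0],"turn":-0.02},{"claw":-1,"travel":[0,0,0],"turn":-0.02}]'
python3 -c "
from h import *
s=get_state();print(s['position'],s['contact_force'],s['moment'])"
python3 -m inch '[{"claw":-1,"travel":[0,0,0],"turn":-0.01},{"claw":-1,"travel":[0,0,0],"turn":-0.02},{"claw":-1,"travel":[0,0,0],"turn":-0.02}]'
python3 - <<'E'
from h import *
for k in range(3):
    s=get_state();print(s['position'],s['contact_force'],s['moment']); i,c=snap("wrist",f"w7{k}.png")
I=np.mean([cv2.imread(f"pics/w7{k}.png").max(2).astype(float) for k in range(3)],0)
for r in range(190,216): print(r,' '.join(f"{x:3.0f}" for x in I[r,262:300]))
E
```

```text
clock: 11.0
position: [0.4583, -0.0874, 0.1249]
ee_rot: [0.001, 0.943, 0.332, 0.0]
contact_force: [0.8, -0.7, 2.7]
width: 0.0117
gripper_force: 80.2
[ 0.45827655 -0.08740554  0.12492434] [ 0.81625167 -0.73673315  2.69261343] [-0.27421603 -0.10798913  0.10345433]
clock: 11.3
position: [0.4583, -0.0875, 0.1249]
ee_rot: [0.001, 0.953, 0.303, 0.0]
contact_force: [0.4, -1.7, 1.9]
width: 0.0119
gripper_force: 80.1
[ 0.45829172 -0.08746255  0.12493196] [ 0.44472047 -1.70172383  1.85603785] [-0.4322178  -0.16696132  0.12868994]
[ 0.45829467 -0.08745686  0.12492546] [ 0.25177278 -1.15976775  1.88247858] [-0.51607337 -0.14695372  0.1105069 ]
[ 0.45827515 -0.08743534  0.12491925] [ 0.46193521 -1.88750037  2.36795097] [-0.57260127 -0.16945157  0.09966562]
190 116 136 157 173 185 190 192 193 192 193 192 192 190 192 191 190 191 191 190 189 191 188 188 187 183 178 169 169 163 149 135 122 113 110 109 109 109 109
191 160 177 184 192 195 193 192 193 192 193 192 193 193 192 191 189 189 188 188 189 188 188 189 188 189 188 188 187 185 180 177 168 146 123 109 109 112 110
192 182 188 189 190 191 190 187 18
[... 3009 characters left out ...]
 156 155 152 149 123  94 101 105 104 103 104 104 106 103 104 102 104 103 104
212  99 101  99 100 100  98  99 114 143 156 158 159 156 157 156 156 156 156 156 155 154 152 149 124  97 101 105 108 104 103 102 102 105 102 105 104 102 104
213 100  99 103  99  97 100 101 113 142 154 158 157 157 155 156 157 155 156 155 155 152 156 148 124  96 103 105 103 101 102 102 102 103 102 104 103 103 101
214 100  99  99 100 100  99  95 112 141 153 159 158 156 156 156 157 154 155 155 154 155 153 146 122  94 100 100  97  97 104 102 100 103 102 104 103 101 102
215 101  99  99 100 100  97 114 133 138 152 158 157 157 154 156 156 154 157 154 152 153 154 146 133 117 101  99  99 101 101 100 104 103 103 102 101 100 100
```

Torque of about 0.1 N m and the hole showing just behind the pin mean the pins are engaged and the ring is turning. I'll carry on, following the arc about the ring centre.

```bash
cat > m.sh <<'E'
python3 -c "
from h import *
p=pose();L=[get_state()]
s=L[0];print('t',s['clock'],s['position'].round(4),'th',np.degrees(np.arctan2(p[1,0],p[0,0])).round(1),s['contact_force'].round(1),s['moment'].round(3))"
E
python3 -m inch '[{"claw":-1,"travel":[0.002,-0.002,0],"turn":-0.02},{"claw":-1,"travel":[0.003,-0.0035,0],"turn":-0.04},{"claw":-1,"travel":[0.003,-0.0035,0],"turn":-0.04}]' >/dev/null; bash m.sh
python3 -m inch '[{"claw":-1,"travel":[0.0005,-0.001,0],"turn":-0.015},{"claw":-1,"travel":[0.0005,-0.001,0],"turn":-0.02},{"claw":-1,"travel":[0.0005,-0.001,0],"turn":-0.02}]'>/dev/null; bash m.sh
```

```text
t 11.75 [ 0.4584 -0.0878  0.1247] th 28.0 [-0.6 -2.1  2.8] [-0.452 -0.075  0.106]
t 12.05 [ 0.4585 -0.088   0.1247] th 24.4 [-0.1 -1.8  2.4] [-0.483 -0.001  0.175]
```

```bash
python3 -m inch '[{"claw":-1,"travel":[0.0,-0.001,0],"turn":-0.01},{"claw":-1,"travel":[0.0005,-0.0015,0],"turn":-0.02},{"claw":-1,"travel":[0.0005,-0.0015,0],"turn":-0.02}]'>/dev/null; bash m.sh
python3 -m inch '[{"claw":-1,"travel":[0,0,0],"turn":0},{"claw":-1,"travel":[0,0,0],"turn":0}]' >/dev/null; bash m.sh
python3 -m inch '[{"claw":-1,"travel":[0.0,-0.001,0],"turn":-0.01},{"claw":-1,"travel":[0.0005,-0.0015,0],"turn":-0.02},{"claw":-1,"travel":[0.0005,-0.0015,0],"turn":-0.02}]'>/dev/null; bash m.sh
```

```text
t 12.35 [ 0.4585 -0.0882  0.1247] th 20.8 [ 0.1 -1.   2.3] [-0.498 -0.053  0.094]
t 12.55 [ 0.4585 -0.0882  0.1247] th 20.8 [-0.  -2.1  2. ] [-0.482 -0.069  0.107]
t 12.85 [ 0.4586 -0.0884  0.1247] th 17.2 [ 0.3 -1.5  1.2] [-0.337  0.075  0.142]
```

```bash
python3 -m inch '[{"claw":-1,"travel":[0.0,-0.001,0],"turn":-0.01},{"claw":-1,"travel":[0.0005,-0.0015,0],"turn":-0.02},{"claw":-1,"travel":[0.0005,-0.0015,0],"turn":-0.02}]'>/dev/null; bash m.sh
python3 -m inch '[{"claw":-1,"travel":[0.0,-0.001,0],"turn":-0.01},{"claw":-1,"travel":[0.0,-0.0015,0],"turn":-0.02},{"claw":-1,"travel":[0.0,-0.0015,0],"turn":-0.02}]'>/dev/null; bash m.sh
```

```text
t 13.15 [ 0.4586 -0.0886  0.1246] th 13.6 [-1.1 -0.6  2.4] [-0.305  0.022  0.103]
t 13.45 [ 0.4586 -0.0889  0.1246] th 10.0 [-1.3 -1.7  1.5] [-0.246  0.1    0.085]
```

```bash
python3 - <<'E'
from h import *
i,c=snap("wrist","w8.png"); print(i.shape); g=i.max(2)
for r in range(194,206): print(r,' '.join(f"{x:3d}" for x in g[r,262:296]))
E
```

```text
(420, 560, 3)
194 186 184 185 184 184 180 180 180 177 172 175 171 171 172 172 173 170 174 174 177 180 176 176 175 176 174 173 171 174 186 193 212 228 225
195 184 180 182 176 175 175 173 174 171 172 169 173 172 171 172 172 177 172 177 174 173 173 170 173 171 168 175 172 176 173 169 194 226 224
196 180 180 175 172 171 173 171 171 168 172 171 169 170 173 171 175 170 172 168 168 170 174 172 169 172 168 171 170 170 168 168 198 229 226
197 176 174 170 172 169 170 167 170 168 170 175 162 149 143 138 143 150 155 164 169 167 168 167 168 164 170 166 169 165 169 166 178 193 212
198 168 169 166 167 167 167 164 153 139 129 120 115  99  94  98  98 102 108 121 124 123 121 130 132 147 158 163 166 167 168 166 169 168 196
199 164 168 163 150 136 127 118 111 101  86  82  85  84  83  88  94  93  90  95  96  94  96  98 104 113 126 147 168 167 171 172 172 170 197
200 166 162 129 110  99  93  96  95  96  95  97  95 100  97  96 104  98  98  98  99 101 101  96 101  97  99 110 124 143 162 170 169 169 175
201 132 117 100  91  94  95  94 101  98 100 100 103  99 102 102 100 102  99 102 102 100 101 102 100  99 100 103 102 106 120 132 150 163 164
202 101  90  93  96  97  98  98  99 111 117 115 114 115 118 118 116 116 117 119 116 116 119 110  99 100 102 101 102 100 100 104 112 128 150
203  95  97  97  99  98 101  95 106 129 134 139 140 135 145 140 140 143 140 142 139 139 139 131 113  98  99 102 102 100 101  98 102 104 119
204  91  95 100  99  97  96  96 111 144 154 156 155 157 155 155 155 155 154 153 152 152 151 143 125  98 100 104 102 101 103 101 100 100 101
205  96  99  97  98  99  99  94 113 148 156 160 159 157 155 159 159 156 154 157 156 155 157 148 123  95 102 104 104 100  99 101 105 104 103
```

```bash
python3 -m inch '[{"claw":-1,"travel":[0.0,0,0],"turn":-0.01},{"claw":-1,"travel":[0.0,-0.0005,0],"turn":-0.02},{"claw":-1,"travel":[0.0,-0.0005,0],"turn":-0.02}]'>/dev/null; bash m.sh
python3 -m inch '[{"claw":-1,"travel":[0.0,0,0],"turn":-0.01},{"claw":-1,"travel":[0.0,-0.0005,0],"turn":-0.02},{"claw":-1,"travel":[0.0,-0.0005,0],"turn":-0.02}]'>/dev/null; bash m.sh
```

```text
t 13.8 [ 0.4586 -0.089   0.1246] th 6.4 [-0.1 -0.6  1.7] [-0.288  0.13   0.127]
t 14.1 [ 0.4586 -0.0892  0.1247] th 2.8 [-0.7 -0.8  2.6] [-0.296  0.132  0.127]
```

```bash
python3 -m inch '[{"claw":-1,"travel":[0.0,0,0],"turn":-0.01},{"claw":-1,"travel":[0.0,-0.0005,0],"turn":-0.02},{"claw":-1,"travel":[0.0,-0.0005,0],"turn":-0.02}]'>/dev/null; bash m.sh
python3 -m inch '[{"claw":-1,"travel":[0.0,0,0],"turn":-0.01},{"claw":-1,"travel":[0.0,-0.0005,0],"turn":-0.015},{"claw":-1,"travel":[0.0,-0.0005,0],"turn":-0.015}]'>/dev/null; bash m.sh
```

```text
t 14.4 [ 0.4585 -0.0893  0.1246] th -0.8 [-0.1 -2.6  2.4] [-0.376  0.2    0.115]
t 14.7 [ 0.4586 -0.0894  0.1247] th -3.5 [-1.5 -0.7  1.9] [-0.301  0.302  0.184]
```

```bash
python3 -m inch '[{"claw":-1,"travel":[0.0,-0.0005,0],"turn":-0.01},{"claw":-1,"travel":[0.0,-0.0005,0],"turn":-0.01}]'>/dev/null; bash m.sh
python3 -m inch '[{"claw":-1,"travel":[0,0,0],"turn":-0.01},{"claw":-1,"travel":[0.0,0,0],"turn":-0.01}]'>/dev/null; bash m.sh
```

```text
t 14.9 [ 0.4585 -0.0895  0.1246] th -5.3 [-1.5 -2.   1.6] [-0.304  0.246  0.107]
t 15.1 [ 0.4585 -0.0896  0.1246] th -7.1 [-1.4 -0.5  2.3] [-0.382  0.373  0.189]
```

```bash
python3 -m inch '[{"claw":-1,"travel":[0,0,0],"turn":0},{"claw":-1,"travel":[0.0,0,0],"turn":0}]'>/dev/null; bash m.sh
python3 -m inch '[{"claw":-1,"travel":[0.0,-0.0005,0],"turn":-0.01},{"claw":-1,"travel":[0.0,-0.0005,0],"turn":-0.01}]'>/dev/null; bash m.sh
python3 -m inch '[{"claw":-1,"travel":[0,0,0],"turn":0},{"claw":-1,"travel":[0.0,0,0],"turn":0}]'>/dev/null; bash m.sh
```

```text
t 15.3 [ 0.4585 -0.0896  0.1246] th -7.1 [-0.7 -2.   2. ] [-0.342  0.358  0.306]
t 15.5 [ 0.4585 -0.0897  0.1247] th -8.9 [-2.2 -1.   1.3] [-0.308  0.399  0.397]
t 15.7 [ 0.4586 -0.0897  0.1246] th -8.9 [-2.1 -1.3  1.8] [-0.303  0.468  0.46 ]
```

Torque rose steadily to 0.46 N m with no side force, so this is the stop. I'll unwind into the play, then lift.

```bash
python3 -m inch '[{"claw":-1,"travel":[0,0,0],"turn":0.01},{"claw":-1,"travel":[0.0,0,0],"turn":0.02},{"claw":-1,"travel":[0.0,0,0],"turn":0.02}]'>/dev/null; bash m.sh
python3 -m inch '[{"claw":-1,"travel":[0,0,0],"turn":0.008},{"claw":-1,"travel":[0.0,0,0],"turn":0.008}]'>/dev/null; bash m.sh
```

```text
t 16.0 [ 0.4587 -0.0896  0.1247] th -5.4 [-1.5 -0.7  2.5] [-0.28   0.446  0.017]
t 16.2 [ 0.4589 -0.0895  0.1247] th -3.9 [-1.9  0.4  2.3] [-0.166  0.393  0.069]
```

```bash
python3 -m inch '[{"claw":-1,"travel":[0,0,0.02],"turn":0},{"claw":-1,"travel":[0,0,0.06],"turn":0},{"claw":-1,"travel":[0,0,0.15],"turn":0},{"claw":-1,"travel":[0,0,0.25],"turn":0},{"claw":-1,"travel":[0,0,0.35],"turn":0}]'
python3 -m inch '[{"claw":-1,"travel":[0,0,0],"turn":0.04},{"claw":-1,"travel":[0,0,0],"turn":0.08},{"claw":-1,"travel":[0,0,0],"turn":0.12},{"claw":-1,"travel":[0,0,0],"turn":0.16},{"claw":-1,"travel":[0,0,0],"turn":0.18}]'
python3 -m inch '[{"claw":-1,"travel":[0,0,0],"turn":0},{"claw":-1,"travel":[0,0,0],"turn":0},{"claw":-1,"travel":[0,0,0],"turn":0},{"claw":-1,"travel":[0,0,0],"turn":0}]'>/dev/null; bash m.sh
```

```text
clock: 16.7
position: [0.4591, -0.0894, 0.1957]
ee_rot: [-0.0, 0.999, -0.034, 0.0]
contact_force: [-0.6, -0.4, -1.3]
width: 0.012
gripper_force: 79.6
clock: 17.2
position: [0.4592, -0.0894, 0.1952]
ee_rot: [-0.0, 0.969, 0.247, 0.001]
contact_force: [-0.0, -0.3, -1.6]
width: 0.0123
gripper_force: 79.7
t 17.6 [ 0.4589 -0.0897  0.1948] th 28.4 [-0.1  0.1 -1.5] [-0.023  0.024  0.017]
```

```bash
python3 -m inch '[{"claw":-1,"travel":[0.1,0.119,0],"turn":0},{"claw":-1,"travel":[0.2,0.238,0],"turn":0},{"claw":-1,"travel":[0.3,0.357,0],"turn":0},{"claw":-1,"travel":[0.4,0.477,0],"turn":0},{"claw":-1,"travel":[0.4845,0.577,0],"turn":0}]'>/dev/null
python3 -m inch '[{"claw":-1,"travel":[0,0,-0.1],"turn":0},{"claw":-1,"travel":[0,0,-0.2],"turn":0},{"claw":-1,"travel":[0,0,-0.2],"turn":0},{"claw":-1,"travel":[0,0,-0.2],"turn":0},{"claw":-1,"travel":[0,0,-0.2],"turn":0}]' 
python3 -m inch '[{"claw":-1,"travel":[0,0,0],"turn":0},{"claw":-1,"travel":[0,0,0],"turn":0},{"claw":-1,"travel":[0,0,0],"turn":0}]' >/dev/null;bash m.sh
python3 - <<'E'
from h import *
i,c=snap("wrist","w9.png"); cv2.imwrite("pics/w9c.png",cv2.resize(i[140:260,220:340],None,fx=5,fy=5,interpolation=cv2.INTER_CUBIC))
E
```

```text
clock: 18.6
position: [0.5565, 0.0255, 0.1558]
ee_rot: [0.0, 0.969, 0.246, 0.001]
contact_force: [-0.2, 0.7, -1.2]
width: 0.0121
gripper_force: 79.6
t 18.9 [0.5559 0.0256 0.1553] th 28.4 [-0.6 -1.2 -1.9] [-0.015  0.     0.045]
```

View pics/w9c.png

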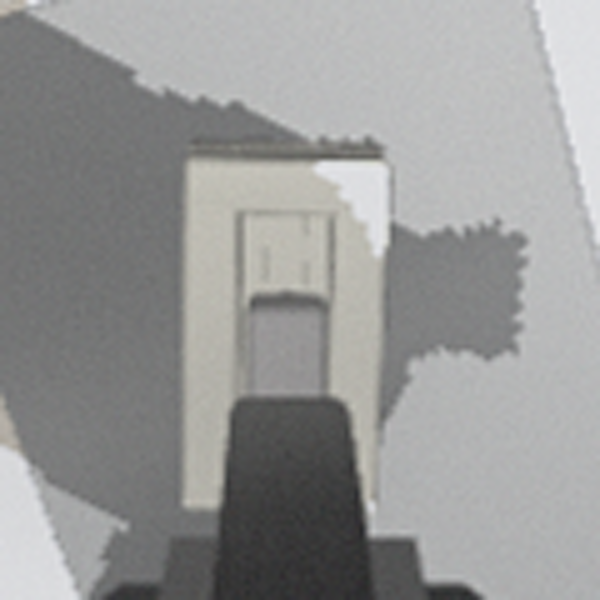

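The head (crop columns 250–328) sits in line with the recess (columns 237–332). Lowering it now.

```bash
python3 -m inch '[{"claw":-1,"travel":[0,0,-0.08],"turn":0},{"claw":-1,"travel":[0,0,-0.15],"turn":0},{"claw":-1,"travel":[0,0,-0.17],"turn":0},{"claw":-1,"travel":[0,0,-0.18],"turn":0},{"claw":-1,"travel":[0,0,-0.18],"turn":0}]' >/dev/null;bash m.sh
python3 -m inch '[{"claw":-1,"travel":[0,0,-0.015],"turn":0},{"claw":-1,"travel":[0,0,-0.03],"turn":0},{"claw":-1,"travel":[0,0,-0.03],"turn":0}]' >/dev/null;bash m.sh
python3 -m inch '[{"claw":-1,"travel":[0,0,-0.01],"turn":0},{"claw":-1,"travel":[0,0,-0.023],"turn":0},{"claw":-1,"travel":[0,0,-0.023],"turn":0},{"claw":-1,"travel":[0,0,-0.023],"turn":0}]' >/dev/null;bash m.sh
```

```text
t 19.45 [0.5558 0.0257 0.1189] th 28.5 [-0.9  0.  -2.2] [-0.025  0.007  0.01 ]
t 19.75 [0.5555 0.0257 0.1125] th 28.5 [ 0.4 -0.  -2.3] [ 0.05  -0.017 -0.012]
t 20.15 [0.5559 0.0257 0.1085] th 28.5 [-0.9  0.2  1.3] [0.067 0.046 0.022]
```

```bash
python3 -m inch '[{"claw":-0.6,"travel":[0,0,0],"turn":0},{"claw":-0.4,"travel":[0,0,0],"turn":0},{"claw":-0.2,"travel":[0,0,0],"turn":0},{"claw":0,"travel":[0,0,0],"turn":0},{"claw":0,"travel":[0,0,0],"turn":0}]' >/dev/null;bash m.sh
python3 -m inch '[{"claw":0,"travel":[0,0,0.1],"turn":0},{"claw":0,"travel":[0,0,0.25],"turn":0},{"claw":0,"travel":[0,0,0.5],"turn":0},{"claw":0,"travel":[0,0,0.7],"turn":0},{"claw":0,"travel":[-0.1,0,0.7],"turn":0}]' 
python3 -m inch '[{"claw":0,"travel":[-0.2,0,0],"turn":0},{"claw":0,"travel":[-0.25,0,0],"turn":0},{"claw":0,"travel":[-0.25,0,0],"turn":0},{"claw":0,"travel":[-0.25,0,0],"turn":0},{"claw":0,"travel":[-0.25,0,0],"turn":0}]' >/dev/null; bash m.sh
python3 - <<'E'
from h import *
a,c=snap("wrist","wA.png"); 
# compare handle pose with w1 via dark mask, in scene and top views too
for n in("scene","top"):
    i,_=snap(n,n+"1.png"); o=cv2.imread(f"pics/{n}0.png")
    box=(slice(175,265),slice(165,300)) if n=="scene" else (slice(120,185),slice(205,260))
    f=lambda x:cv2.moments((x[box].max(2)<70).astype(np.uint8))
    for x in(o,i):
        m=f(x);print(n,m["m00"],round(m["m10"]/m["m00"],2),round(m["m01"]/m["m00"],2))
E
```

```text
t 20.65 [0.5557 0.0257 0.1081] th 28.5 [0.4 0.3 1. ] [-0.033  0.033  0.017]
clock: 21.15
position: [0.5412, 0.0253, 0.2544]
ee_rot: [0.002, 0.969, 0.246, 0.007]
contact_force: [-0.0, -0.6, 0.2]
width: 0.0426
gripper_force: 0.0
t 21.65 [0.4871 0.0256 0.2481] th 28.5 [0.1 0.1 0.1] [ 0.003  0.01  -0.01 ]
scene 485.0 32.34 39.4
scene 414.0 37.94 42.17
top 199.0 25.16 27.98
top 1330.0 18.12 20.98
```

```bash
python3 - <<'E'
from h import *
p=pose();i,c=snap("wrist","wB.png"); g=i.max(2)
yaw=np.radians(28.5);ex=np.array([np.cos(yaw),np.sin(yaw)]);ey=np.array([-ex[1],ex[0]])
C=np.array([.5545,.0255])
for z in(.106,.068): print("pred handle z",z,[proj(c,np.r_[C+a*.022*ex+b*.007*ey,z]).round(1).tolist() for a,b in((1,1),(1,-1),(-1,-1),(-1,1))])
print("pred nest",[proj(c,np.r_[C+a*.033*ex+b*.018*ey,.024]).round(1).tolist() for a,b in((1,1),(1,-1),(-1,-1),(-1,1))])
m=(g<95).astype(np.uint8);m[:95]=0;m[200:]=0;m[:,:270]=0;m[:,350:]=0
n,l,st,ce=cv2.connectedComponentsWithStats(m)
for k in range(1,n):
    if st[k,4]>80: print("dark",st[k].tolist(),ce[k].round(1))
m=((g>190)&(np.ptp(i,axis=2)<30)).astype(np.uint8);m[:95]=0;m[200:]=0;m[:,:280]=0;m[:,340:]=0
for r in range(100,184,4): print(r,' '.join(f"{x:3d}" for x in g[r,284:336:2]))
E
```

```text
pred handle z 0.106 [[307.2, 112.1], [323.5, 112.1], [321.4, 163.6], [305.9, 163.7]]
pred handle z 0.068 [[303.5, 113.6], [317.7, 113.5], [316.1, 158.8], [302.5, 158.8]]
pred nest [[290.6, 104.5], [322.9, 104.4], [320.5, 163.8], [290.0, 163.9]]
dark [302, 114, 21, 51, 568] [312.3 143.3]
100 198 197 197 198 195 195 198 196 199 197 196 195 196 196 194 196 196 195 196 197 195 195 196 194 195 195
104 193 197 195 141 229 229 229 229 231 227 230 202 228 229 229 230 230 229 231 222 192 193 195 193 193 194
108 195 195 197 112 216 232 231 232 232 230 230 231 230 230 230 230 231 230 230 229 193 194 194 192 194 194
112 193 193 200 106 236 228 230 230 230 230 232 235 236 240 239 238 235 234 235 225 192 191 197 194 192 193
116 197 196 198 129 234 232 212 198 175 210 185  66  75 100 101 103 102 101 101  86 173 193 193 190 194 195
120 193 193 177 160 233 234 204 196 193 156 123  71  74 104 101 101  99 101  98  90 169 195 191 193 192 190
124 194 193 178 176 231 232 201 192 185 160 124  70  79 100  99 101 100 100  97  79 199 193 192 191 194 189
128 193 195 173 184 231 233 204 190 178 168  94  74  81 
[... 755 characters left out ...]
  95  93  92  86  87  80 139 188 187 184 188 187 188
160 192 190 143 235 230 230 230 231 231 235  94  65  90  96  91  87  90  88  80 151 187 186 185 186 186 184
164 187 186 188 189 185 185 189 172 172 174 176 150  68  72  73  75  75  73  86 184 188 185 187 187 186 185
168 149 150 194 188 189 191 191 191 188 190 191 164 189 189 185 187 186 185 185 186 185 185 186 185 186 186
172 123 126 126 123 120 125 124 123 121 124 124 121 120 163 188 185 186 182 185 182 186 186 186 188 184 187
176 127 123 124 125 123 127 123 125 126 125 126 125 124 152 188 187 183 186 182 184 186 188 184 184 183 186
180 124 125 126 125 128 123 123 124 126 127 127 124 123 177 183 185 186 183 186 188 184 182 183 186 185 186
```

The spanner stands upright in the nest. The handle's top face sits within 1–2 pixels of where it should, and in the same place relative to the nest as at the start.

```bash
python3 -c "
from rig import ticket
print(ticket.sign_off())"
```

```text
the job is handed in; nothing more can be done
None
```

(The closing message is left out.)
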